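# Clamp a gear housing in the assembly fixture with an eccentric knob

### The job

Load the gear housing flat into the assembly fixture, its long side along the fence, and push it gently home against both the fence and the end stop. Then turn the eccentric knob clockwise until its lobe bears on the housing and clamps it against its stops with about 16 N (8 to 28; the thin casting must never be pressed on the stops with more than 50 N). Leave the housing clamped and let go, without disturbing the other things on the bench or the fixture.

Things in the scene. Friction and masses are not known exactly. Their poses are not given: they have to be found in the camera images.
- fixture: steel base plate fixed to the bench, 190 (x) x 180 (y) x 12 mm; origin at the centre of its underside, z up. It carries the knob (upright axis at x +5, y -36.5 mm) and the fence. It stands elsewhere and turned each time.
- fence: L-shaped aluminium stop, 26 mm high, bolted on the plate parallel to it at slightly differing places. Origin: inner corner of the L, on the plate's top. Fence: inner face y = 0, runs 110 mm towards -x, 16 mm thick; end stop: inner face x = 0, runs 55 mm towards -y, 16 mm thick. The housing belongs at x < 0, y < 0; home, its origin is at x -48, y -35, z 0 mm here.
- housing: cast aluminium gear housing, loose, 0.4 to 0.8 kg: block 96 (x) x 70 (y) x 40 mm high with a rectangular boss 40 (x) x 26 (y) x 30 mm high centred on top (total height 70 mm). Origin at the centre of its underside. Symmetric, either way round will do. Lift it by the boss.
- knob_grip (a point): on the knob's axis, at mid-height of its grip bar, 84 mm above the bench. Bar: black, 60 mm long, 12 mm thick, 24 mm high, centred on the axis, along the point's x. Below it (15 to 37 mm above the bench) a steel eccentric disc, radius 20 mm, on a slotted seat: its centre lies 9 mm off the axis to the point's -y, give or take 3 mm, set differently each time and not measured.
- cam (a joint): knob angle, rad, grows clockwise seen from above, -0.3 to 3.1. The disc reaches 20 - 9 cos(angle) mm, +-3, from the axis towards the fence; starts open at -0.2 to 0.2, meets the home housing at 1.3 to 2.5. At 0 the bar lies along the fixture's x. Turning rubs with 0.12 N m; once the lobe bears, the moment rises about 0.02 to 0.03 N m per newton of clamping, and it holds itself; 0.03 rad more adds some 10 N.
- bushing: small brass ring, 28 mm across, 14 mm high, lying on the near right corner of the fixture plate; bystander
- driver: screwdriver 200 mm long lying flat; bystander
- wrench: wrench 170 mm long lying flat; bystander
- gear: thick steel ring, 68 mm across, 18 mm high; bystander
- grease: steel can, 50 mm across, 110 mm high; bystander
- bin: open yellow parts bin, 150 x 110 x 70 mm; bystander
- cup: grey cup, 70 mm across, 50 mm high; bystander
There are look-alikes about, which are no part of the job. What is shaped like the housing but red is not meant.

How it is judged (in metres and radians):
On the way, in this order (a step that is already met when the one before it is completed fails the run):
1. the housing lies flat on the plate, home within 2.5 mm of both stops, the knob still open (below 0.8 rad) (y of housing in the frame of fence between -0.0375 and -0.0325 m and x of housing in the frame of fence between -0.0505 and -0.0455 m and z of housing in the frame of fence below 0.003 m and angle between the x axis of housing and the x axis of fence, either way round below 0.04 rad and value of joint cam below 0.8 rad), for 0.2 s.
2. the turned lobe, not the fingers, presses the housing on its stops with at least 8 N (y of housing in the frame of fence between -0.0375 and -0.0325 m and x of housing in the frame of fence between -0.0505 and -0.0455 m and z of housing in the frame of fence below 0.003 m and angle between the x axis of housing and the x axis of fence, either way round below 0.04 rad and contact force between housing and fence above 8 N and contact force between the fingers and housing below 0.5 N and value of joint cam above 1 rad), for 0.2 s.
At the end, for the whole second after the job is handed in: The housing lies flat on the fixture plate, home within 2 mm of the fence and of the end stop and square within 0.04 rad, at rest and upright; the knob, turned past 1 rad, keeps it pressed on the stops with 8 to 28 N (y of housing in the frame of fence between -0.037 and -0.033 m and x of housing in the frame of fence between -0.05 and -0.046 m and z of housing in the frame of fence below 0.003 m and angle between the x axis of housing and the x axis of fence, either way round below 0.04 rad and contact force between housing and fence between 8 and 28 N and value of joint cam above 1 rad and angle between housing's own z axis and vertical below 0.03 rad and linear speed of housing below 0.01 m/s and velocity of joint cam below 0.05 rad/s); the robot touches nothing.
It fails at once if the housing is pressed on its stops (fence and end stop), by the lobe or the hand, with more than 50 N (contact force between housing and fence above 50 N).
It fails at once if a bystander is shifted by more than 25 mm (distance of any of bushing, driver, wrench, gear, grease, bin, cup from where it was at the start of the episode above 0.025 m).
It also fails if it takes over 72 s, if anything falls off the work surface, if the arm or the gripper's body presses on something with over 40 N, if the wrist force passes 120 N, or if a joint passes its speed limit or range.

### The arm

A 7-joint arm with a two-finger parallel gripper is mounted at the origin on the work surface. World frame = base frame: x ahead of the robot, y to its left, z up, the work surface at z = 0. Lengths are in mm, angles in degrees, forces in N, time in s.
With the tool pointing down it reaches from about 400 to 850 mm from the base axis. Payload 4.5 kg.
Tool frame: the origin (TCP) lies midway between the tips of the shut fingers; the grasp point (between the pads) lies 19 mm behind it; y points along the fingers, z is the direction in which the jaws open and shut, and the axes are right-handed (so a half turn about y gives the same grasp; the last joint's range is limited). The gripper opens to 85 mm and grips with 20 to 120 N. Pads are 22 mm wide; open, the fingers measure 114 mm over their backs; the gripper's body (76 mm by 85 mm) begins 54 mm behind the grasp point. The pads swing forward as they close: fully open they stand 13 mm farther back than shut.
Start: joints at [72.009, 39.483, -11.15, 89.685, 9.013, 51.709, -12.324], TCP at [213.049, -587.592, 231.317] pointing down, gripper open.
Joint ranges: [-172.22, 172.22], [-26.19, 119.32], [-84.43, 86.54], [7.71, 146.69], [-57.33, 237.33], [2.42, 119.75], [-152.13, 152.13]. Speed limits (degrees/s): [147.25, 147.25, 180, 180, 180, 180, 180].

### API

Orientations are given as [roll, pitch, yaw] about the fixed x, y, z axes, in that order (R = Rz(yaw) Ry(pitch) Rx(roll)).
In Python, from station import sense, optics, env gives the robot as it stands. The module is installed in compiled form; this text tells all that it offers.
- The arm moves only by the shell command python3 -m creep 'ROWS'. ROWS is JSON, one flat list of numbers, 5 for each row, row after row: the closure, from 0 (fully open) to 1 (shut), then the shift along the tool's x, y, z in m, then the turn about the tool's y in degrees. In form: [hand, x, y, z, turn, hand, x, y, z, turn, ...]. A call has 1 to 10 rows; each row shifts and turns the commanded pose from where the row before left it, along the tool's axes as they then stand; what a row does not reach is not made up. A row lasts 1/12 s, in which the tool goes at most 41.7 mm and 7.16 degrees, less where a joint would pass 70% of its speed; a pose out of reach is approached as far as the arm can. A call is refused whole if a number of a shift passes 0.0417 or a number of a turn 7.16, either way. A call with a gripper value outside its range is refused whole. The fingers move at their own pace and stop on an object; the grip force is fixed at half the most. Time passes only in rows, so rows that do not move let the fingers close. It gives the time, the measured TCP pose, the force and the opening at its end, in the units of the state.
- sense(): the state, without advancing time (a new reading comes with each control period).
- optics.capture(name): name is "side" or "top" or "wrist"; returns (picture, depth): 400x640x3 uint8, red, green, blue; 400x640 float32, mm along the optical axis (not along the pixel's ray), 0 where there is no reading.
- optics.get_calibration(name): a dict with "camera_matrix" (3x3 intrinsics, pixels), "T" (4x4, takes a point from camera to world coordinates). Camera axes: x right, y up, looking along -z (the intrinsics and any distortion apply to the point x, -y, -z); pixel columns grow to the right and rows downward; lengths in mm; the calibration is good to about 2 mm. A picture is of the moment at which its call begins: read the wrist's pose just before it. get_calibration takes no time and is no camera call; for the wrist camera it gives the pose at the moment of the call.
- env.close_job(): hands the job in, once; it reports no verdict.
The state is a dict: "time": time; "joint_pos": joint angles; "joint_velocities": joint speeds; "tau": joint torques, N m; "ee_pos": TCP position; "eef_rot": TCP orientation; "ft_force": force on the tool from outside, world axes, zero at the start; "moment": the same for the moment, N m; "width": finger opening in mm.
Only numpy, scipy, OpenCV 4.12 (cv2) and the standard library are available. Lean on these libraries where they do the work, as an engineer would, in place of code of your own. Each camera call takes 0.05 s, during which the arm holds its last target.

## Working session

There is one attempt and no reset: what is moved stays moved. The work goes in short steps, Python scripts to look and compute and a shell command to move; the robot and the scene stay as the last step left them, time stands still between calls to the robot, and variables do not carry over. Pictures are saved under pics/ and viewed, and the job is handed in when it is done.

```bash
mkdir -p pics; ls; cat > look.py <<'E'
import cv2,numpy as np
from station import sense,optics,env
def cap(n,name):
    c=optics.get_calibration(n); s=sense(); im,d=optics.capture(n)
    np.savez('pics/'+name+'.npz',im=im,d=d,K=c['camera_matrix'],T=c['T'])
    cv2.imwrite('pics/'+name+'.png',im[:,:,::-1]); return im,d,c
def load(name): return np.load('pics/'+name+'.npz')
def ray(D,u,v):
    K=D['K'];T=D['T']
    p=np.array([(u-K[0,2])/K[0,0],-(v-K[1,2])/K[1,1],-1.0])
    return T[:3,3],T[:3,:3]@p
def onz(D,u,v,z):
    o,r=ray(D,u,v); return o+r*(z-o[2])/r[2]
def pt(D,u,v):
    o,r=ray(D,u,v); return o+r*float(D['d'][int(v),int(u)])
def cloud(D):
    K=D['K'];T=D['T'];v,u=np.mgrid[0:400,0:640]
    P=np.stack([(u-K[0,2])/K[0,0],-(v-K[1,2])/K[1,1],-np.ones(u.shape)],-1)@T[:3,:3].T
    return P*D['d'][...,None]+T[:3,3]
E
python3 - <<'E'
from look import *
print(sense())
for n in ['side','top','wrist']:
    im,d,c=cap(n,n+'0'); print(n,c,(d>0).mean())
E
```

```text
pics
{'time': 0.0, 'joint_pos': array([ 72.010183  ,  39.53150024, -11.1440394 ,  89.74847671,
         9.01350057,  51.70901999, -12.32585775]), 'joint_velocities': array([-0.01201967, -0.00142681,  0.07972435, -0.10311916,  0.06940927,
        0.0589404 ,  0.01097579]), 'tau': array([ 1.11461570e-04, -5.39583850e+01, -1.26678072e+00, -1.58539385e+01,
        9.01232008e-03,  9.42798913e-03,  5.69497354e-05]), 'ee_pos': array([ 212.71736338, -586.96825895,  230.48527097]), 'eef_rot': array([-9.01066631e+01, -9.24198061e-03, -1.60069905e+02]), 'ft_force': array([ 0.1853485 ,  0.18618791, -1.14331178]), 'moment': array([-0.02132706, -0.00229307, -0.03002826]), 'width': 85.72742029647424}
side {'camera_matrix': array([[369.98791023,   0.        , 323.73560923],
       [  0.        , 369.98791023, 199.5370539 ],
       [  0.        ,   0.        ,   1.        ]]), 'T': array([[-8.93584934e-01,  3.16456908e-01, -3.18372409e-01,
         2.49908192e+02],
       [-4.48891207e-01, -6.27374643e-01,  6.36315756e-01,
         6.67460493e+02],
       [ 1.62773991e-03,  7.11516748e-01,  7.026672
[... 510 characters left out ...]
,  1.63130342e-01,  9.86590368e-01,
         1.21987403e+03],
       [ 0.00000000e+00,  0.00000000e+00,  0.00000000e+00,
         1.00000000e+00]])} 0.99591796875
wrist {'camera_matrix': array([[298.1229572 ,   0.        , 319.15925681],
       [  0.        , 298.1229572 , 204.26124111],
       [  0.        ,   0.        ,   1.        ]]), 'T': array([[ 3.41365988e-01,  9.04427258e-01,  2.55891770e-01,
         2.77159919e+02],
       [-9.39929805e-01,  3.28792133e-01,  9.18024796e-02,
        -5.63503892e+02],
       [-1.10653581e-03, -2.71858545e-01,  9.62336587e-01,
         3.72155590e+02],
       [ 0.00000000e+00,  0.00000000e+00,  0.00000000e+00,
         1.00000000e+00]])} 0.995984375
```

View pics/top0.png

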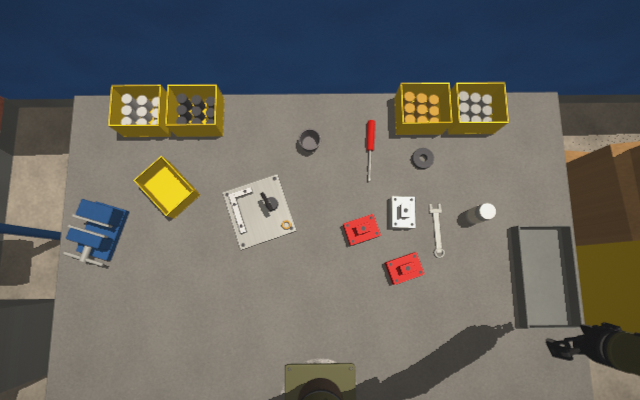

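View pics/side0.png

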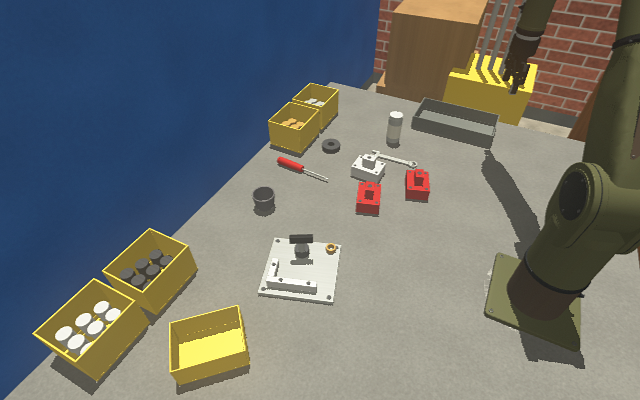

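View pics/wrist0.png

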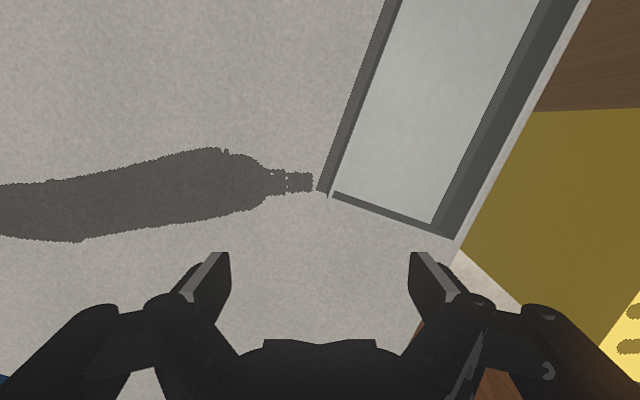

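Top view: the housing candidates are the grey-white block (403,212), the red block (361,230) and the red block (405,268). I choose the grey one. The fixture is at (260,212), the knob at (270,204) and the bushing at (286,225).

```bash
python3 - <<'E'
from look import *
for n in ['top0','side0']:
    D=load(n); C=cloud(D)
    sel={'top0':[('housing boss',403,212),('hblock',397,202),('plate',262,225),('knob',267,202),('fence',240,220),('bush',286,220)],'side0':[('boss',369,156),('hblock',378,167),('plate',320,265),('knob',301,238),('fence',290,282)]}[n]
    for k,u,v in sel: print(n,k,C[v,u].round(1))
D=load('top0');cv2.imwrite('pics/cropA.png',cv2.resize(D['im'][150:290,200:460,::-1],None,fx=3,fy=3,interpolation=cv2.INTER_CUBIC))
E
```

```text
top0 housing boss [ 539.9 -250.7   70.6]
top0 hblock [ 574.8 -240.    43.2]
top0 plate [512.4 173.4  13.4]
top0 knob [568.9 147.7 101.8]
top0 fence [525.5 236.6  38.5]
top0 bush [526.   98.8  22.4]
side0 boss [ 548.3 -259.5   74.1]
side0 hblock [ 512.8 -258.    42. ]
side0 plate [515.2 158.5  14.1]
side0 knob [571.  154.8  91.3]
side0 fence [550.6 251.5  37.4]
```

View pics/cropA.png

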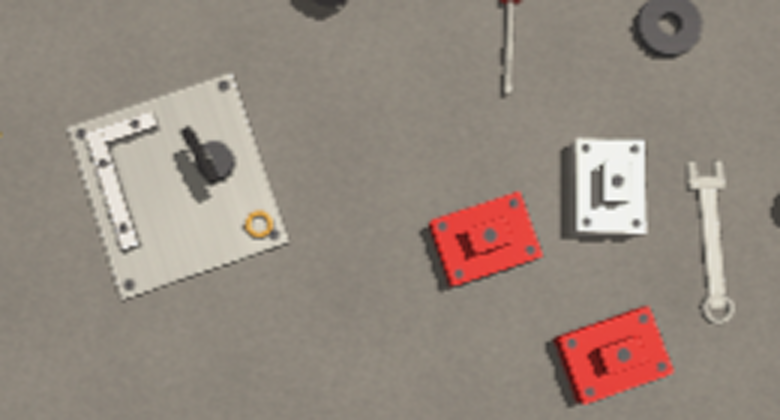

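```bash
python3 -m creep '[0,-0.03,-0.002,-0.0146,0,0,-0.03,-0.002,-0.0146,0,0,-0.03,-0.002,-0.0146,0,0,-0.03,-0.002,-0.0146,0,0,-0.03,-0.002,-0.0146,0,0,-0.03,-0.002,-0.0146,0,0,-0.03,-0.002,-0.0146,0,0,-0.03,-0.002,-0.0146,0,0,-0.03,-0.002,-0.0146,0,0,-0.03,-0.002,-0.0146,0]'
python3 -m creep '[0,-0.03,-0.002,-0.0146,0,0,-0.03,-0.002,-0.0146,0,0,-0.03,-0.002,-0.0146,0,0,-0.03,-0.002,-0.0146,0]'
python3 -m creep '[0,0,0,0,-7,0,0,0,0,-7,0,0,0,0,-7,0,0,0,0,-7,0,0,0,0,-7,0,0,0,0,-7,0,0,0,0,-7,0,0,0,0,-7,0,0,0,0,-7,0,0,0,0,-7]'
python3 - <<'E'
from look import *
s=sense();print(s['ee_pos'],s['eef_rot'],s['joint_pos'])
cap('wrist','w1')
E
```

```text
time: 0.98
ee_pos: [446.1, -346.6, 251.2]
eef_rot: [-90.0, -0.0, -160.1]
ft_force: [1.3, -0.8, -0.3]
width: 85.5
time: 1.32
ee_pos: [538.9, -250.8, 259.2]
eef_rot: [-90.0, -0.0, -160.1]
ft_force: [0.3, -0.8, -0.4]
width: 85.4
time: 2.15
ee_pos: [537.9, -252.3, 259.0]
eef_rot: [-90.0, 0.0, -89.7]
ft_force: [-0.9, 0.6, -0.7]
width: 85.5
[ 537.91949178 -252.31575559  259.00622883] [-9.00393065e+01  2.30264055e-03 -8.97300264e+01] [ 37.38615798  37.26082154 -29.34719143  92.73014813  21.07684492
  55.63317404   1.26207928]
```

View pics/w1.png

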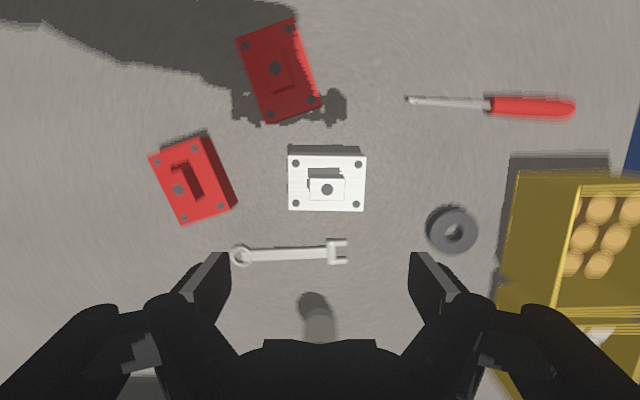

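```bash
cat >> look.py <<'E'
def tri(A,ua,B,ub):
    o1,r1=ray(A,*ua);o2,r2=ray(B,*ub);r1=r1/np.linalg.norm(r1);r2=r2/np.linalg.norm(r2)
    M=np.stack([r1,-r2],1);t=np.linalg.lstsq(M,o2-o1,rcond=None)[0]
    p,q=o1+t[0]*r1,o2+t[1]*r2; return (p+q)/2,np.linalg.norm(p-q)
E
python3 - <<'E'
from look import *
print(sense()['time'])
W=load('w1');C=cloud(W)
def band(C,box,z0,z1):
    u0,u1,v0,v1=box;m=np.zeros(C.shape[:2],bool);m[v0:v1,u0:u1]=True
    return m&(C[...,2]>z0)&(C[...,2]<z1)
for nm,z0,z1 in [('block',34,46),('boss',62,80)]:
    m=band(C,(270,390,130,225),z0,z1);P=C[m]
    print(nm,m.sum(),'z med',np.median(P[:,2]))
    r=cv2.minAreaRect(P[:,:2].astype(np.float32));print(r)
# hole on boss in both views
def dark(D,box):
    u0,u1,v0,v1=box;g=cv2.cvtColor(D['im'],cv2.COLOR_RGB2GRAY)[v0:v1,u0:u1];m=g<130
    n,l,st,ce=cv2.connectedComponentsWithStats(m.astype(np.uint8))
    return [(st[i,4],ce[i]+[u0,v0]) for i in range(1,n) if st[i,4]>3]
print(dark(W,(314,342,180,198)));print(dark(load('top0'),(400,410,206,217)))
for q in [(295,162),(358,162),(294,204),(358,205)]: print(dark(W,(q[0]-7,q[0]+7,q[1]-6,q[1]+6)))
E
```

```text
2.2
block 3424 z med 39.1278757803687
((546.386962890625, -259.2725830078125), (70.15960693359375, 95.80751037597656), 88.30339813232422)
boss 803 z med 69.14922211143045
((546.5169067382812, -258.8245849609375), (26.246227264404297, 39.1829948425293), 89.59320068359375)
[(np.int32(86), array([326.6627907 , 188.90697674]))]
[(np.int32(11), array([400., 211.])), (np.int32(9), array([405., 210.]))]
[(np.int32(36), array([295.16666667, 162.80555556]))]
[(np.int32(30), array([357.7       , 163.73333333]))]
[(np.int32(30), array([295.33333333, 202.5       ]))]
[(np.int32(27), array([355.74074074, 203.59259259]))]
```

```bash
python3 - <<'E'
from look import *
W=load('w1');T=load('top0')
print(tri(W,(326.7,188.9),T,(405,210)))
c=[onz(W,u,v,40) for u,v in [(295.17,162.8),(357.7,163.7),(295.3,202.5),(355.7,203.6)]]
print(np.round(c,1))
# yaw from long edges: fit lines to block-depth mask rows
C=cloud(W);m=(C[...,2]>34)&(C[...,2]<46);m[:130]=0;m[225:]=0;m[:,:270]=0;m[:,390:]=0
P=C[m];
for s in(1,-1):
    xs=np.arange(505,590,3);ys=[ (P[(abs(P[:,0]-x)<2),1]*s).max()*s for x in xs];f=np.polyfit(xs,ys,1);print('edge y',s,np.degrees(np.arctan(f[0])),np.polyval(f,546))
for s in(1,-1):
    ys=np.arange(-287,-230,3);xs=[ (P[(abs(P[:,1]-y)<2),0]*s).max()*s for y in ys];f=np.polyfit(ys,xs,1);print('edge x',s,-np.degrees(np.arctan(f[0])),np.polyval(f,-259))
print(onz(W,326.7,188.9,70))
cv2.imwrite('pics/w1c.png',cv2.resize(W['im'][140:222,270:390,::-1],None,fx=6,fy=6))
E
```

```text
(array([ 545.99595839, -257.81564937,   69.68472555]), np.float64(1.4437805758312552))
[[ 508.2 -233.2   40. ]
 [ 583.9 -233.9   40. ]
 [ 507.6 -283.    40. ]
 [ 583.4 -284.    40. ]]
edge y 1 -1.7974630094170865 -224.38169501727384
edge y -1 -1.4808939212018288 -293.42753881626487
edge x 1 -1.789022160139806 593.6750253772448
edge x -1 -1.2847875358288843 498.7671415318555
[ 545.97144526 -258.48399147   70.        ]
```

View pics/w1c.png

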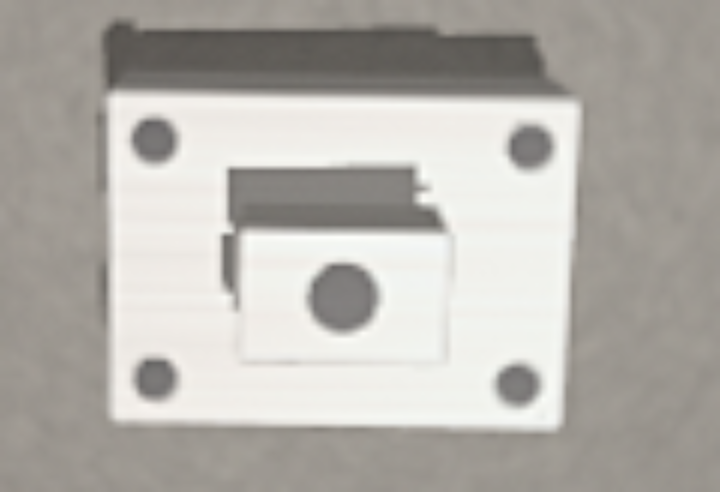

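```bash
python3 -m creep '[0,0.0065,0.02,0.0083,1.2,0,0,0.024,0,0,0,0,0.024,0,0,0,0,0.024,0,0,0,0,0.024,0,0,0,0,0.024,0,0,0,0,0.02,0,0,0,0,0.015,0,0,0,0,0,0,0,0,0,0,0,0]'
python3 - <<'E'
from look import *
s=sense();print(s['ee_pos'],s['eef_rot'],s['ft_force'])
cap('wrist','w2')
E
```

```text
time: 3.03
ee_pos: [546.0, -258.6, 83.7]
eef_rot: [-90.1, 0.0, -91.4]
ft_force: [0.5, 0.0, 0.6]
width: 85.6
[ 546.0132298  -258.60670385   83.73194781] [-9.00973666e+01  2.13468572e-02 -9.13551480e+01] [0.50870249 0.03045674 0.57644505]
```

View pics/w2.png

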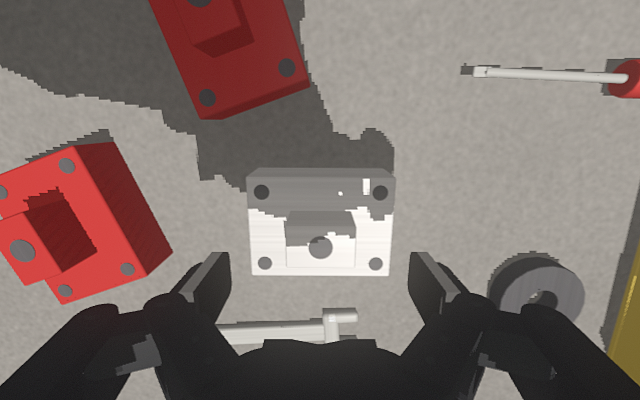

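The housing boss (320,247) is centred between the fingers. I'll descend and close.

```bash
python3 -m creep '[0,0,0.015,0,0,0,0,0.015,0,0,0,0,0.0115,0,0,0,0,0,0,0,0.7,0,0,0,0,0.7,0,0,0,0,0.7,0,0,0,0,0.7,0,0,0,0,0.7,0,0,0,0,0.7,0,0,0,0]'
python3 -m creep '[0.7,0,0,0,0,0.7,0,0,0,0,0.7,0,0,0,0,0.7,0,0,0,0,0.7,0,0,0,0]'
python3 - <<'E'
from look import *
cap('wrist','w3');s=sense();print(s)
E
```

```text
time: 3.92
ee_pos: [547.1, -259.2, 43.9]
eef_rot: [-89.9, -0.1, -91.3]
ft_force: [-0.2, -0.5, 5.7]
width: 38.8
time: 4.33
ee_pos: [547.1, -259.2, 43.9]
eef_rot: [-89.9, -0.1, -91.3]
ft_force: [-1.5, -1.5, 5.2]
width: 38.8
{'time': 4.3833, 'joint_pos': array([ 32.0308146 ,  53.95789769, -19.77383373, 100.0075388 ,
        31.57402813,  31.54767422,  -8.82069471]), 'joint_velocities': array([-0.01988047,  0.07274267, -0.05910976,  0.10157005, -0.02932211,
        0.15926996,  0.01509644]), 'tau': array([-2.65522152e-01, -5.38327575e+01, -3.87137577e+00, -8.80544275e+00,
        6.19225460e-02, -4.02996261e-01,  2.91252101e-02]), 'ee_pos': array([ 547.07915607, -259.14677982,   43.92652643]), 'eef_rot': array([-8.99225039e+01, -5.16083928e-02, -9.12904580e+01]), 'ft_force': array([-2.05991170e-01,  5.28813495e-03,  6.35329076e+00]), 'moment': array([-0.00975472,  0.28670101, -0.03175579]), 'width': 38.98609640286905}
```

View pics/w3.png

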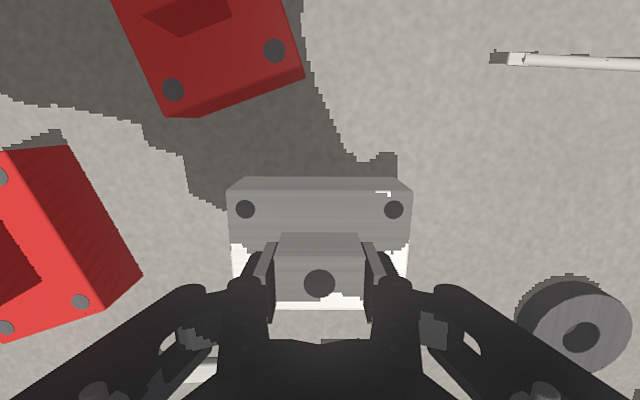

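Gripped: width 39 mm, jaws on the boss, tips lightly touching the block. Next I'll lift and, meanwhile, measure the fixture from the first pictures.

```bash
python3 -m creep '[0.7,0,-0.008,0,0,0.7,0,-0.015,0,0,0.7,0,-0.025,0,0,0.7,0,-0.025,0,0,0.7,0,-0.025,0,0,0.7,0,-0.025,0,0,0.7,0,-0.025,0,0,0.7,0,-0.02,0,0,0.7,0,-0.01,0,0,0.7,0,0,0,0]'
python3 - <<'E'
from look import *
s=sense();print(s['ee_pos'],s['ft_force'],s['width'])
for n,box in [('top0',(215,310,165,260)),('side0',(245,350,230,310))]:
    D=load(n);C=cloud(D);u0,u1,v0,v1=box
    m=np.zeros(C.shape[:2],bool);m[v0:v1,u0:u1]=1
    for nm,a,b in [('plate',7,18),('fence',32,44),('bar',85,105)]:
        P=C[m&(C[...,2]>a)&(C[...,2]<b)]
        # restrict
        r=cv2.minAreaRect(P[:,:2].astype(np.float32));print(n,nm,len(P),np.median(P[:,2]).round(1),r)
E
```

```text
time: 5.22
ee_pos: [547.5, -259.0, 222.9]
eef_rot: [-89.8, -0.1, -91.3]
ft_force: [1.2, 0.1, -4.9]
width: 39.2
[ 547.4763377  -258.99980262  222.90235971] [ 1.19147674  0.06420401 -4.86818222] 39.21429163621426
top0 plate 2763 10.9 ((555.9682006835938, 183.9655303955078), (190.93328857421875, 180.26124572753906), 18.52349281311035)
top0 fence 392 36.7 ((568.2322387695312, 191.048828125), (126.19506072998047, 133.8177490234375), 18.77786636352539)
top0 bar 86 94.3 ((572.0584716796875, 150.28639221191406), (59.49390411376953, 11.778692245483398), 29.226163864135742)
side0 plate 3217 12.8 ((557.8565673828125, 185.72933959960938), (190.69644165039062, 182.77468872070312), 18.487701416015625)
side0 fence 574 38.4 ((569.0158081054688, 195.4869384765625), (125.37771606445312, 134.11773681640625), 19.98098373413086)
side0 bar 148 95.1 ((573.5219116210938, 152.7205047607422), (58.9317741394043, 15.597098350524902), 29.57036781311035)
```

```bash
python3 -m creep '[0.7,-0.015,-0.004,0.0015,0,0.7,-0.025,-0.004,0.0025,0,0.7,-0.035,-0.004,0.0035,0,0.7,-0.035,-0.004,0.004,0,0.7,-0.035,-0.004,0.004,0,0.7,-0.035,-0.004,0.004,0,0.7,-0.035,-0.004,0.004,0,0.7,-0.035,-0.004,0.004,0,0.7,-0.035,-0.004,0.004,0,0.7,-0.03,-0.004,0.003,0]'
python3 -m creep '[0.7,-0.018,0,0.002,0,0.7,-0.008,0,0,-4,0.7,0,0,0,-6,0.7,0,0,0,-6,0.7,0,0,0,-3.8,0.7,0,0,0,0,0.7,0,0,0,0]'
python3 - <<'E'
from look import *
cap('wrist','w4');s=sense();print(s['ee_pos'],s['eef_rot'],s['joint_pos'],s['ft_force'],s['width'])
E
```

```text
time: 6.05
ee_pos: [586.5, 58.8, 259.0]
eef_rot: [-90.2, 0.0, -91.1]
ft_force: [0.0, 0.8, -4.3]
width: 39.1
time: 6.63
ee_pos: [589.4, 81.3, 259.1]
eef_rot: [-90.2, 0.0, -71.6]
ft_force: [0.6, 0.1, -5.1]
width: 39.0
[589.68306768  81.30793861 259.49786318] [-9.01464188e+01  2.13022657e-02 -7.15630463e+01] [  6.2581592   37.99293258 -32.87401267  92.28245288  23.47081028
  56.90749435 -15.68454037] [ 0.01668064 -0.13595738 -4.83389154] 38.91523412096154
```

View pics/w4.png

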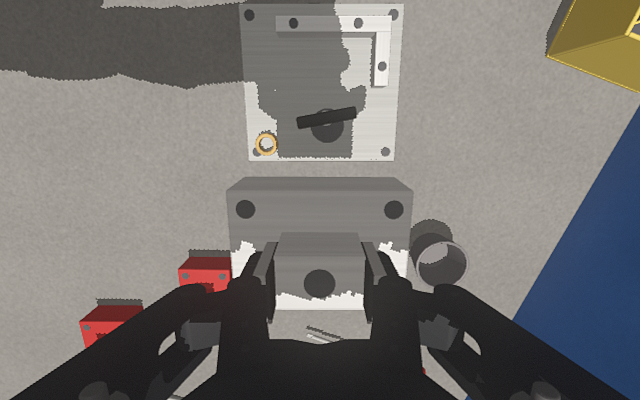

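```bash
cat > fx.py <<'E'
from look import *
def fit(name,c0,yaw):
    D=load(name);C=cloud(D);a=np.radians(yaw);R=np.array([[np.cos(a),np.sin(a)],[-np.sin(a),np.cos(a)]])
    F=(C[...,:2]-c0)@R.T; Z=C[...,2]
    near=(abs(F[...,0])<110)&(abs(F[...,1])<110); near[175:]=False
    P=near&(Z>34)&(Z<42)
    x,y=F[P].T; return D,F,Z,near,x,y,R
if __name__=='__main__':
    import sys
    name=sys.argv[1];c0=np.array([557,185.]);yaw=18.5
    D,F,Z,near,x,y,R=fit(name,c0,yaw)
    print('fence z',np.median(Z[near&(Z>34)&(Z<42)]),'plate z',np.median(Z[near&(Z>8)&(Z<18)]))
    print('fence ext',x.min(),x.max(),y.min(),y.max())
    # inner fence face: min y along x
    xs=np.arange(x.min()+6,x.max()-22,4);L=[]
    for q in xs:
        s=abs(x-q)<2.5
        if s.sum()>3: L.append((q,y[s].min(),y[s].max()))
    L=np.array(L);f=np.polyfit(L[:,0],L[:,1],1);g=np.polyfit(L[:,0],L[:,2],1)
    print('inner y: ang',np.degrees(np.arctan(f[0])),'at x=0',f[1],'res',np.std(L[:,1]-np.polyval(f,L[:,0])),'outer',np.degrees(np.arctan(g[0])),g[1])
    ys=np.arange(y.min()+5,f[1]-4,4);L=[]
    for q in ys:
        s=abs(y-q)<2.5
        if s.sum()>3: L.append((q,x[s].min(),x[s].max()))
    L=np.array(L);h=np.polyfit(L[:,0],L[:,1],1);k=np.polyfit(L[:,0],L[:,2],1)
    print('inner x: ang',-np.degrees(np.arctan(h[0])),np.polyval(h,f[1]-25),'outer',np.polyval(k,f[1]-25),'n',len(L))
    m=near&(Z>8)&(Z<18);r=cv2.minAreaRect(F[m].astype(np.float32));print('plate',r)
    m=near&(Z>88)&(Z<102);print('bar',cv2.minAreaRect(F[m].astype(np.float32)),np.median(Z[m]))
E
python3 fx.py w4
python3 - <<'E'
from look import *
D=load('w4');C=cloud(D);t=np.array([589.68,81.31,259.5]);a=np.radians(-71.56)
tx=np.array([np.cos(a),np.sin(a)]);tz=np.array([-np.sin(a),np.cos(a)])
m=np.zeros((400,640),bool);m[180:300,225:415]=1
Q=C-t;Q=np.stack([Q[...,:2]@tx,-Q[...,2],Q[...,:2]@tz],-1)
for v,u in [(210,300),(210,350),(250,300),(250,340),(270,320),(195,245),(195,400)]: print(u,v,Q[v,u].round(1))
E
```

```text
fence z 36.862382299689784 plate z 11.091138129509176
fence ext -51.01854646089573 75.25116836009717 -64.70900818625415 69.93678396483473
inner y: ang -13.163207412633152 at x=0 3.7145055502867494 res 56.46337856506565 outer 0.47443356823612626 68.91530362988985
inner x: ang -18.705162692472395 2.0663075664146175 outer 5.872427027416383 n 8
plate ((-0.9932098388671875, -0.27539825439453125), (178.6992950439453, 190.59043884277344), 89.99658966064453)
bar ((4.040302276611328, -36.95890426635742), (59.73065185546875, 11.979217529296875), 10.279740333557129) 94.87184523166866
300 210 [-25.1   4.2 -10.3]
350 210 [-25.    4.4  15.2]
300 250 [-13.1 -18.1  -9. ]
340 250 [-12.4 -16.6   9.1]
320 270 [ -7.  -25.4  -0. ]
245 195 [-32.4   6.4 -38.4]
400 195 [-32.7   5.4  40.4]
```

```bash
sed -i 's/P=near&(Z>34)&(Z<42)$/P=near\&(Z>33)\&(Z<42)\&((F[...,1]>47)|(F[...,0]>50))\&(F[...,1]>-20)/' fx.py; python3 fx.py w4
python3 - <<'E'
from look import *
D=load('w4');C=cloud(D);t=np.array([589.68,81.31,259.5]);a=np.radians(-71.56)
tx=np.array([np.cos(a),np.sin(a)]);tz=np.array([-np.sin(a),np.cos(a)])
Q=C-t;Q=np.stack([Q[...,:2]@tx,-Q[...,2],Q[...,:2]@tz],-1)
b=np.zeros((400,640),bool);b[170:240,220:420]=1
m=b&(Q[...,1]>0)&(Q[...,1]<9);P=Q[m]
print('block top: x min',np.percentile(P[:,0],[0,1]),'z',P[:,2].min(),P[:,2].max(),'y plane',np.polyfit(P[:,2],P[:,1],1),np.polyfit(P[:,0],P[:,1],1))
zs=np.arange(-44,45,4);L=[P[abs(P[:,2]-z)<2.5,0].min() for z in zs];print('back edge',np.degrees(np.arctan(np.polyfit(zs,L,1)[0])),np.polyval(np.polyfit(zs,L,1),0))
b[:]=0;b[225:305,260:380]=1
m=b&(Q[...,1]>-32)&(Q[...,1]<-20);P=Q[m];print('boss top',np.percentile(P[:,0],[0,1,99,100]),np.percentile(P[:,2],[0,1,99,100]),np.median(P[:,1]))
E
```

```text
fence z 36.862382299689784 plate z 11.091138129509176
fence ext -51.01854646089573 75.25116836009717 -0.9802661254757971 69.93678396483473
inner y: ang 0.1395125100802739 at x=0 53.30931582634745 res 0.1909690999009942 outer 0.47443356823612626 68.91530362988985
inner x: ang 0.2523452533555834 58.96942616134617 outer 74.66199945478054 n 12
plate ((-0.9932098388671875, -0.27539825439453125), (178.6992950439453, 190.59043884277344), 89.99658966064453)
bar ((4.040302276611328, -36.95890426635742), (59.73065185546875, 11.979217529296875), 10.279740333557129) 94.87184523166866
block top: x min [-35.64613278 -35.19864097] z -48.2625182260253 47.69750598209265 y plane [4.87648334e-03 5.24576818e+00] [-0.02771264  4.60382357]
back edge 0.16950545096487804 -35.41046227053541
boss top [-14.01792169 -13.48092358  10.12895315  11.04165957] [-26.19216475 -23.91903383  23.41608303  25.58197437] -24.737541146749464
```

```bash
python3 -m creep '[0.7,-0.015,0,0.001,0,0.7,-0.025,0,0.0015,0,0.7,-0.03,0,0.002,0,0.7,-0.03,0,0.002,0,0.7,-0.02,0,0.0015,0,0.7,-0.0048,0.02,0,0,0.7,0,0.025,0,0,0.7,0,0.025,0,0,0.7,0,0.02,0,0,0.7,0,0,0,0]'
python3 -m creep '[0.7,0,0.004,0,0,0.7,0,0,0,0]'
python3 - <<'E'
from look import *
cap('wrist','w5');cap('top','top1');cap('side','side1');s=sense();print(s['ee_pos'],s['eef_rot'],s['ft_force'],s['moment'],s['width'])
E
```

```text
time: 7.52
ee_pos: [555.5, 200.3, 166.3]
eef_rot: [-90.5, -0.1, -71.5]
ft_force: [-0.7, -0.6, -5.4]
width: 39.1
time: 7.68
ee_pos: [558.9, 202.7, 167.2]
eef_rot: [-89.9, 0.0, -71.5]
ft_force: [0.1, -0.6, -4.2]
width: 39.4
[559.39993716 202.73991226 168.19338982] [-8.98433336e+01  1.97274113e-02 -7.15006173e+01] [ 0.51954613  0.11067012 -4.88851141] [ 0.01546052 -0.00101582  0.0188109 ] 39.17469537689702
```

View pics/w5.png

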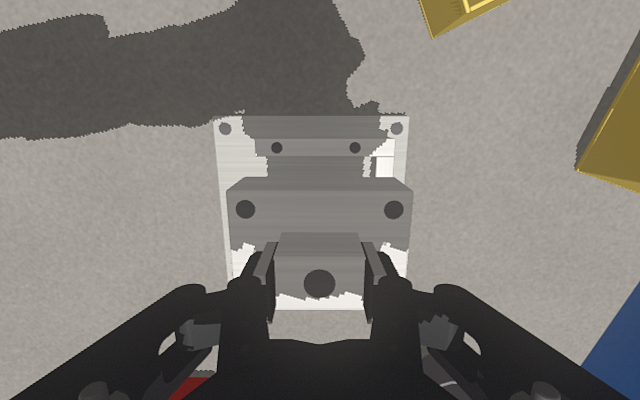

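View pics/side1.png

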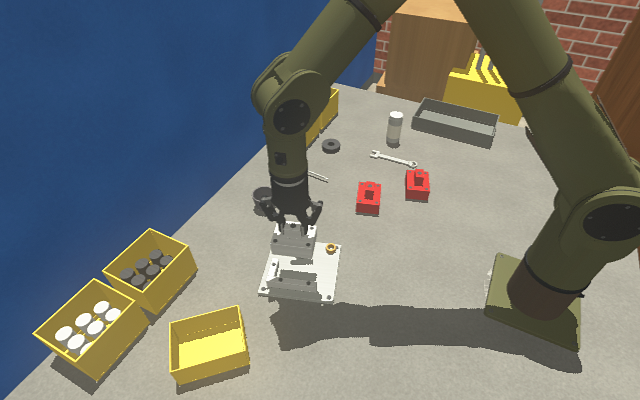

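```bash
cat > rel.py <<'E'
from look import *
import sys
def rel(name,fr,v1=176):
    D=load(name);C=cloud(D);T=D['T']
    # tool frame from camera pose: camera right axis = tool z? use horizontal right axis
    r=T[:3,0];tz=r[:2]/np.linalg.norm(r[:2]);tx=np.array([tz[1],-tz[0]])
    c=T[:2,3];X=(C[...,:2]-c)@tx;Zt=(C[...,:2]-c)@tz;H=C[...,2]
    u0,u1,v0,v1=fr
    b=np.zeros(H.shape,bool);b[v0:v1,u0:u1]=1
    m=b&(H>30)&(H<44);x=X[m];z=Zt[m];print('yaw',np.degrees(np.arctan2(tz[1],tz[0])),'n',m.sum(),'h',np.median(H[m]),'x',x.min(),x.max(),'z',z.min(),z.max())
    return X,Zt,H,m
if __name__=='__main__':
    X,Z,H,m=rel('w5',(235,400,110,177))
    x,z=X[m],Z[m]
    L=np.array([(q,x[abs(z-q)<2.5].max()) for q in np.arange(z.min()+5,z.max()-25,4)]);f=np.polyfit(L[:,0],L[:,1],1);print('fence inner x',np.polyval(f,0),np.degrees(np.arctan(f[0])),np.std(L[:,1]-np.polyval(f,L[:,0])))
    s=x>np.polyval(f,z)+3;print('stop pts',s.sum());xs,zs=x[s],z[s]
    L=np.array([(q,zs[abs(xs-q)<2].min()) for q in np.arange(xs.min()+2,xs.max()-2,3)]);print('stop inner z',L.round(1).tolist())
    hb=H[205:212,300:340].mean();print('block top h',hb)
    b=np.zeros(H.shape,bool);b[170:240,220:420]=1
    m=b&(abs(H-hb)<6);P=X[m];Q=Z[m];L=np.array([(q,P[abs(Q-q)<2.5].min()) for q in np.arange(-43,43,4)]);g=np.polyfit(L[:,0],L[:,1],1);print('block back x',g[1],np.degrees(np.arctan(g[0])),'z',Q.min(),Q.max())
E
python3 rel.py
```

```text
yaw 18.521236203158416 n 3007 h 37.07658346026625 x 15.32330075446079 49.89152193121277 z -58.16454326033163 68.11647967015296
fence inner x 31.286828169958262 0.03534379531668715 0.055311946242857825
stop pts 313
stop inner z [[36.4, 51.6], [39.4, 51.7], [42.4, 51.9], [45.4, 51.9]]
block top h 163.36370734698346
block back x 33.69378124748126 0.18908994147151556 z -47.9125751432716 48.41395478559177
```

```bash
python3 -m creep '[0.7,0,0.01,0,0,0.7,0,0.015,0,0,0.7,0,0.015,0,0,0.7,0,0.015,0,0,0.7,0,0.015,0,0,0.7,0,0.01,0,0,0.7,0,0.01,0,0,0.7,0,0.008,0,0,0.7,0,0,0,0,0.7,0,0,0,0]'
python3 - <<'E'
from look import *
cap('wrist','w6');s=sense();print(s['ee_pos'],s['eef_rot'],s['ft_force'],s['moment'],s['width'])
E
```

```text
time: 8.67
ee_pos: [558.5, 202.3, 68.7]
eef_rot: [-90.0, -0.0, -71.5]
ft_force: [-0.3, 1.0, -4.3]
width: 38.8
[558.893681   202.46765469  69.18164449] [-8.99476368e+01  8.31916092e-03 -7.14720183e+01] [ 0.34127189  0.78841647 -4.2156095 ] [ 0.01038774 -0.01659914  0.0196658 ] 38.979359371081124
```

View pics/w6.png

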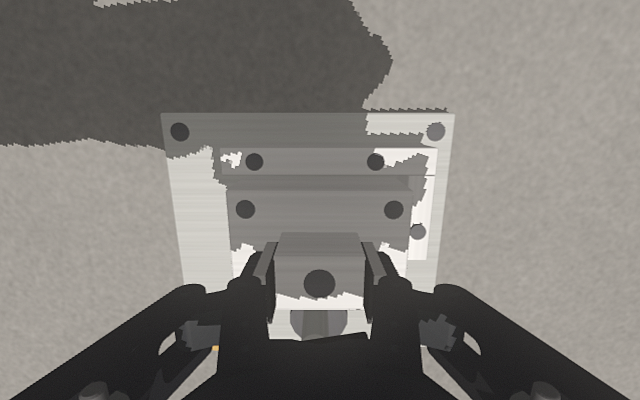

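```bash
python3 -m creep '[0.7,0,0.004,0,0,0.7,0,0.003,0,0,0.7,0,0.002,0,0,0.7,0,0,0,0]'; python3 -m creep '[0.7,0,0.001,0,0,0.7,0,0.001,0,0,0.7,0,0,0,0]'
python3 - <<'E'
from look import *
s=sense();print(s['ee_pos'],s['eef_rot'],s['ft_force'],s['moment'],s['width'])
E
```

```text
time: 9.05
ee_pos: [558.3, 202.0, 59.5]
eef_rot: [-90.0, -0.0, -71.5]
ft_force: [0.3, 0.8, -5.3]
width: 38.9
time: 9.3
ee_pos: [558.5, 202.1, 57.7]
eef_rot: [-90.0, -0.0, -71.5]
ft_force: [-0.4, -1.3, -5.2]
width: 38.9
[558.46867386 202.13974086  57.66621844] [-9.00068585e+01 -6.44124435e-03 -7.14726895e+01] [-0.37735324 -1.26794304 -5.24926986] [-0.01473347  0.01951915 -0.00735366] 38.876663311266284
```

```bash
python3 -m creep '[0.7,0,0.001,0,0,0.7,0,0,0,0]'; python3 -m creep '[0.7,0,0.001,0,0,0.7,0,0,0,0]';python3 -m creep '[0.7,0,0.001,0,0,0.7,0,0,0,0]'
```

```text
time: 9.47
ee_pos: [558.5, 202.2, 56.7]
eef_rot: [-90.0, -0.0, -71.5]
ft_force: [-0.2, 0.2, -4.7]
width: 38.7
time: 9.63
ee_pos: [558.6, 202.3, 56.0]
eef_rot: [-90.0, -0.0, -71.5]
ft_force: [-0.2, 0.3, -3.6]
width: 38.8
time: 9.8
ee_pos: [558.6, 202.3, 55.9]
eef_rot: [-90.0, -0.0, -71.5]
ft_force: [-2.3, -0.6, 6.6]
width: 38.9
```

```bash
python3 -m creep '[0.7,0,-0.0005,0,0,0.7,-0.001,0,0,0,0.7,0,0,0,0]'; python3 -m creep '[0.7,-0.0005,0,0,0,0.7,0,0,0,0]';python3 -m creep '[0.7,-0.0005,0,0,0,0.7,0,0,0,0]'
```

```text
time: 10.05
ee_pos: [558.6, 202.2, 55.9]
eef_rot: [-90.0, -0.1, -71.5]
ft_force: [-1.3, -2.8, 6.2]
width: 38.8
time: 10.22
ee_pos: [558.6, 202.3, 55.9]
eef_rot: [-90.0, -0.1, -71.5]
ft_force: [-1.5, -4.3, 6.9]
width: 38.9
time: 10.38
ee_pos: [558.6, 202.3, 56.0]
eef_rot: [-90.0, -0.2, -71.5]
ft_force: [0.3, -5.1, 6.3]
width: 39.2
```

```bash
python3 -m creep '[0.7,0,-0.001,0,0,0.7,0,0,0,0]'; python3 -m creep '[0.7,-0.0005,0,0,0,0.7,0,0,0,0]';python3 -m creep '[0.7,-0.0005,0,0,0,0.7,0,0,0,0]'
```

```text
time: 10.55
ee_pos: [557.9, 204.4, 56.0]
eef_rot: [-90.0, 0.0, -71.5]
ft_force: [0.5, 0.8, -4.9]
width: 38.7
time: 10.72
ee_pos: [557.8, 204.7, 56.0]
eef_rot: [-90.0, 0.0, -71.5]
ft_force: [0.9, -0.3, -3.5]
width: 38.7
time: 10.88
ee_pos: [557.7, 204.9, 56.0]
eef_rot: [-90.0, -0.0, -71.5]
ft_force: [0.3, -0.8, -4.8]
width: 38.8
```

```bash
python3 -m creep '[0.7,-0.0005,0,0,0,0.7,0,0,0,0]'; python3 -m creep '[0.7,-0.0005,0,0,0,0.7,0,0,0,0]';python3 -m creep '[0.7,-0.0005,0,0,0,0.7,0,0,0,0]'
```

```text
time: 11.05
ee_pos: [557.7, 205.0, 56.1]
eef_rot: [-90.0, -0.0, -71.5]
ft_force: [1.7, -1.7, -5.9]
width: 39.1
time: 11.22
ee_pos: [557.6, 205.0, 56.1]
eef_rot: [-90.0, -0.1, -71.5]
ft_force: [2.6, -2.8, -5.4]
width: 38.9
time: 11.38
ee_pos: [557.6, 205.1, 56.1]
eef_rot: [-90.0, -0.1, -71.5]
ft_force: [2.0, -3.8, -6.1]
width: 39.2
```

```bash
python3 -m creep '[0.7,0,0,0.001,0,0.7,0,0,0,0]'; python3 -m creep '[0.7,0,0,0.001,0,0.7,0,0,0,0]';python3 -m creep '[0.7,0,0,0.0005,0,0.7,0,0,0,0]';python3 -m creep '[0.7,0,0,0.0005,0,0.7,0,0,0,0]'
```

```text
time: 11.55
ee_pos: [557.7, 205.1, 56.2]
eef_rot: [-90.1, -0.1, -71.5]
ft_force: [1.4, -4.6, -2.7]
width: 39.5
time: 11.72
ee_pos: [557.8, 205.1, 56.2]
eef_rot: [-90.2, -0.2, -71.5]
ft_force: [-1.2, -6.1, -2.0]
width: 39.1
time: 11.88
ee_pos: [557.8, 205.1, 56.2]
eef_rot: [-90.3, -0.2, -71.5]
ft_force: [-1.6, -5.4, 0.3]
width: 39.2
time: 12.05
ee_pos: [557.9, 205.2, 56.3]
eef_rot: [-90.3, -0.2, -71.5]
ft_force: [-2.2, -6.1, 0.7]
width: 38.6
```

```bash
python3 - <<'E'
from look import *
D=cap('wrist','w7')
D=load('w7');cv2.imwrite('pics/w7c.png',cv2.resize(D['im'][100:290,210:470,::-1],None,fx=3,fy=3,interpolation=cv2.INTER_CUBIC))
C=cloud(D);r=D['T'][:3,0];tz=r[:2]/np.linalg.norm(r[:2]);tx=np.array([tz[1],-tz[0]]);c=D['T'][:2,3]
Z=(C[...,:2]-c)@tz;X=(C[...,:2]-c)@tx
for v in range(190,250,8): print(v,[(u,round(Z[v,u],1),round(C[v,u,2],1)) for u in range(404,424,2)])
E
```

```text
190 [(404, np.float64(42.5), np.float64(48.8)), (406, np.float64(43.3), np.float64(49.5)), (408, np.float64(44.2), np.float64(49.7)), (410, np.float64(45.5), np.float64(49.0)), (412, np.float64(51.0), np.float64(34.6)), (414, np.float64(51.2), np.float64(37.5)), (416, np.float64(52.5), np.float64(37.0)), (418, np.float64(53.6), np.float64(37.0)), (420, np.float64(54.4), np.float64(37.8)), (422, np.float64(56.0), np.float64(36.3))]
198 [(404, np.float64(42.4), np.float64(50.1)), (406, np.float64(43.3), np.float64(50.8)), (408, np.float64(44.4), np.float64(50.4)), (410, np.float64(45.5), np.float64(50.0)), (412, np.float64(46.2), np.float64(51.1)), (414, np.float64(51.9), np.float64(36.7)), (416, np.float64(52.8), np.float64(37.2)), (418, np.float64(53.8), np.float64(37.5)), (420, np.float64(55.2), np.float64(36.6)), (422, np.float64(56.5), np.float64(36.2))]
206 [(404, np.float64(42.5), np.float64(51.0)), (406, np.float64(43.8), np.float64(50.1)), (408, np.float64(44.5), np.float64(51.1)), (410, np.float64(45.5), np.float64(51.4)), (412, np.float64(46.5), np.float64(51.2)), (414, np.f
[... 1679 characters left out ...]
36.0)), (412, np.float64(52.7), np.float64(37.0)), (414, np.float64(53.7), np.float64(37.5)), (416, np.float64(55.1), np.float64(36.8)), (418, np.float64(56.4), np.float64(36.4)), (420, np.float64(56.4), np.float64(39.4)), (422, np.float64(57.9), np.float64(38.6))]
246 [(404, np.float64(44.2), np.float64(51.0)), (406, np.float64(45.0), np.float64(51.9)), (408, np.float64(46.5), np.float64(50.6)), (410, np.float64(52.1), np.float64(36.6)), (412, np.float64(53.1), np.float64(37.1)), (414, np.float64(54.3), np.float64(36.8)), (416, np.float64(54.5), np.float64(39.8)), (418, np.float64(56.0), np.float64(38.7)), (420, np.float64(56.9), np.float64(39.4)), (422, np.float64(58.1), np.float64(39.2))]
```

View pics/w7c.png

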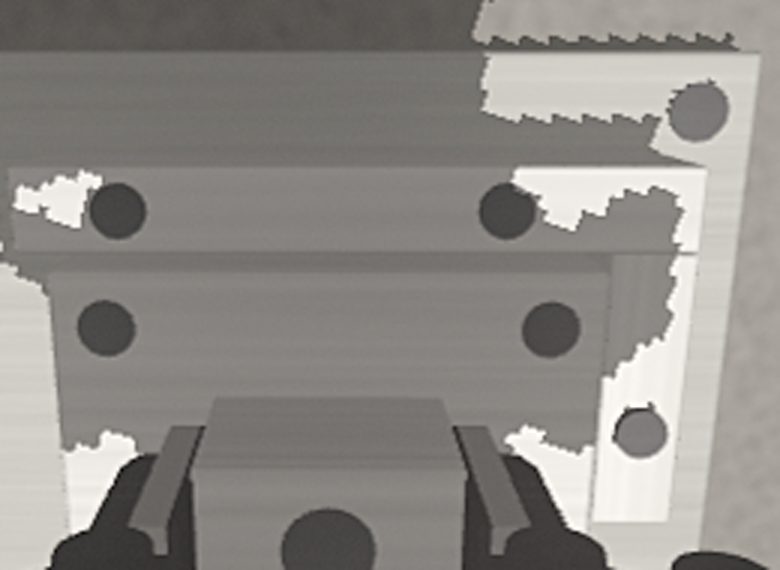

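```bash
python3 -m creep '[0.7,0.001,-0.0007,0,0,0.7,0,0,0,0]'; python3 -m creep '[0.7,0.0005,0,0.0005,0,0.7,0,0,0,0]'; python3 -m creep '[0.7,0,0,0.0005,0,0.7,0,0,0,0]'
```

```text
time: 12.27
ee_pos: [558.8, 205.5, 56.7]
eef_rot: [-90.2, -0.1, -71.4]
ft_force: [-1.4, -4.3, -3.1]
width: 38.9
time: 12.43
ee_pos: [560.3, 206.0, 56.7]
eef_rot: [-90.1, -0.0, -71.5]
ft_force: [-1.1, -3.2, -4.6]
width: 38.9
time: 12.6
ee_pos: [561.2, 206.2, 56.8]
eef_rot: [-90.0, -0.0, -71.5]
ft_force: [-0.6, -3.4, -5.3]
width: 39.0
```

```bash
python3 -m creep '[0.7,0,0.0004,0.0005,0,0.7,0,0,0,0]'; python3 -m creep '[0.7,0,0,0.0005,0,0.7,0,0,0,0]'; python3 -m creep '[0.7,0,0,0.0005,0,0.7,0,0,0,0]'
```

```text
time: 12.77
ee_pos: [561.7, 206.4, 56.5]
eef_rot: [-90.0, -0.0, -71.5]
ft_force: [-1.7, -4.3, -4.3]
width: 39.1
time: 12.93
ee_pos: [561.7, 206.4, 56.5]
eef_rot: [-90.1, -0.0, -71.5]
ft_force: [-2.3, -4.2, -3.1]
width: 38.9
time: 13.1
ee_pos: [561.7, 206.4, 56.4]
eef_rot: [-90.1, -0.0, -71.5]
ft_force: [-2.7, -4.3, -1.9]
width: 38.9
```

```bash
python3 -m creep '[0.7,0,0,0.001,0,0.7,0,0,0,0]'; python3 -m creep '[0.7,0,0,0.001,0,0.7,0,0,0,0]'; python3 - <<'E'
from look import *
cap('wrist','w8');s=sense();print(s['ee_pos'],s['eef_rot'],s['ft_force'],s['moment'])
D=load('w8');cv2.imwrite('pics/w8c.png',cv2.resize(D['im'][100:290,210:470,::-1],None,fx=3,fy=3,interpolation=cv2.INTER_CUBIC))
E
```

```text
time: 13.27
ee_pos: [561.8, 206.4, 56.4]
eef_rot: [-90.2, -0.0, -71.4]
ft_force: [-4.6, -5.0, -1.7]
width: 39.3
time: 13.43
ee_pos: [561.9, 206.4, 56.3]
eef_rot: [-90.3, -0.1, -71.4]
ft_force: [-6.4, -4.8, 0.6]
width: 39.2
[561.87269338 206.41438694  56.28599958] [-9.03217335e+01 -6.76610802e-02 -7.14346357e+01] [-6.40033492 -5.87521944 -0.40332877] [-1.24144004  1.49194504  0.27968015]
```

View pics/w8c.png

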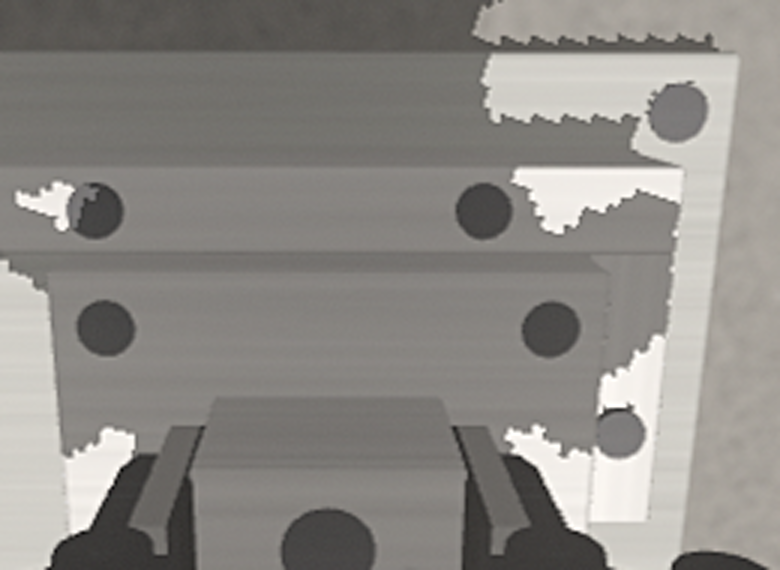

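```bash
python3 -m creep '[0.7,0,0.0008,0,0,0.7,0,0,-0.001,0,0.7,0,0,0,0]'; python3 -m creep '[0.7,0.0005,0.0003,-0.001,0,0.7,0,0,0,0,0.7,0,0,0,0]'; python3 - <<'E'
from look import *
s=sense();print(s['ee_pos'],s['eef_rot'],s['ft_force'],s['moment'])
E
```

```text
time: 13.73
ee_pos: [561.8, 206.4, 56.1]
eef_rot: [-90.2, -0.1, -71.4]
ft_force: [-6.2, -5.3, 3.5]
width: 38.9
time: 13.98
ee_pos: [561.7, 206.4, 56.1]
eef_rot: [-90.1, -0.0, -71.4]
ft_force: [-4.5, -4.4, 3.2]
width: 39.2
[561.74229876 206.36293223  56.06448612] [-9.00961302e+01 -6.90769297e-03 -7.14359596e+01] [-4.49388548 -4.38509171  3.17760401] [-1.09787624  1.01763709  0.29893593]
```

```bash
python3 -m creep '[0.7,0,0,-0.001,0,0.7,0,0,0,0]'; python3 -m creep '[0.4,0,0,0,0,0.4,0,0,0,0,0.4,0,0,0,0,0.3,0,0,0,0,0.1,0,0,0,0,0,0,0,0,0]'; python3 - <<'E'
from look import *
cap('wrist','w9');s=sense();print(s['ee_pos'],s['eef_rot'],s['ft_force'],s['moment'],s['width'])
E
```

```text
time: 14.15
ee_pos: [561.7, 206.4, 56.0]
eef_rot: [-90.0, 0.0, -71.4]
ft_force: [-3.5, -4.1, 2.1]
width: 38.7
time: 14.65
ee_pos: [562.3, 206.5, 55.6]
eef_rot: [-89.9, 0.0, -71.5]
ft_force: [0.0, 0.1, -0.6]
width: 81.5
[562.22680537 206.31700255  55.57546579] [-8.99617225e+01  2.10108371e-02 -7.14763724e+01] [-0.24667976  0.56748958  0.00739322] [-0.02076506 -0.01937717  0.03433688] 85.2290408580967
```

View pics/w9.png

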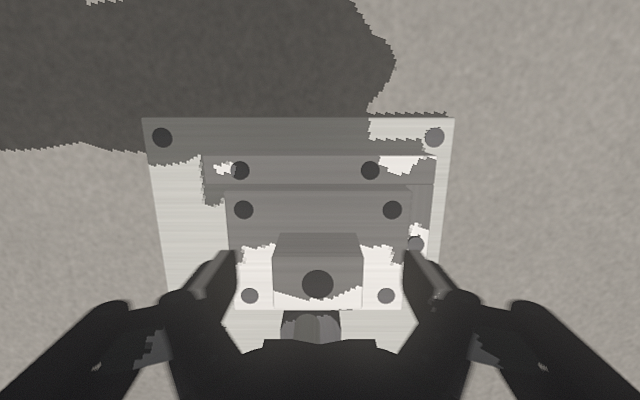

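```bash
python3 -m creep '[0,0,-0.004,0,0,0,0,-0.012,0,0,0,0,-0.02,0,0,0,0,-0.025,0,0,0,0,-0.025,0,0,0,0,-0.025,0,0,0,0,-0.02,0,0,0,0,-0.01,0,0,0,0,0,0,0,0,0,0,0,0]'; python3 - <<'E'
from look import *
s=sense();print(s['ee_pos'],s['joint_pos']);cap('wrist','w10');cap('top','top2')
E
python3 -m creep '[0,0.02,0,-0.0026,-7,0,0,0,0,-7]'; python3 - <<'E'
from look import *
s=sense();print(s['ee_pos'],s['eef_rot'],s['joint_pos'])
E
```

```text
time: 15.53
ee_pos: [561.9, 205.8, 196.7]
eef_rot: [-90.0, -0.0, -71.5]
ft_force: [0.4, 0.0, -0.9]
width: 85.3
[561.93667864 205.7986504  196.69157571] [ -7.52768788  42.14380111 -30.25398647  95.97412644  26.57034472
  49.17009579 -30.49066537]
time: 15.8
ee_pos: [565.9, 181.8, 194.5]
eef_rot: [-90.3, -0.2, -57.3]
ft_force: [0.3, -0.1, -0.7]
width: 85.2
[565.91566356 181.80668447 194.51995887] [-90.2873876   -0.19244895 -57.31209   ] [ -3.29157968  42.89335049 -34.10661224  96.43287702  29.98538283
  50.38315219 -17.30738954]
```

View pics/w10.png

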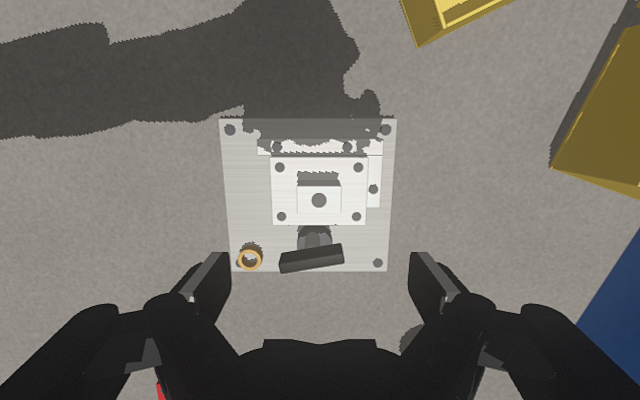

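```bash
python3 - <<'E'
from look import *
D=load('w10');C=cloud(D);a=np.radians(18.55);R=np.array([[np.cos(a),np.sin(a)],[-np.sin(a),np.cos(a)]])
F=(C[...,:2]-[557,185])@R.T;Z=C[...,2];n=np.zeros(Z.shape,bool);n[110:280,210:400]=1
for z0,z1,nm in[(34,42,'fence'),(46,58,'block'),(76,88,'boss'),(89,102,'bar')]:
    m=n&(Z>z0)&(Z<z1)&(F[...,1]>(-60 if nm in('bar',) else -19))
    print(nm,m.sum(),np.median(Z[m]),F[m].min(0),F[m].max(0),cv2.minAreaRect(F[m].astype(np.float32)))
m=n&(Z>46)&(Z<58)&(F[...,1]>-19);f=n&(Z>34)&(Z<42)&(F[...,1]>0)
for q in range(-30,55,12):
    s=abs(F[...,0]-q)<2;print(q,'block back',F[m&s][:,1].max().round(1),'fence inner seen',F[f&s&(F[...,1]>45)][:,1].min().round(1),'outer',F[f&s][:,1].max().round(1))
for q in range(0,50,8):
    s=abs(F[...,1]-q)<2;k=F[f&s&(F[...,0]>50)]
    print(q,'block right',F[m&s][:,0].max().round(1),'left',F[m&s][:,0].min().round(1),'stop in',k[:,0].min().round(1) if len(k) else 0,'out',k[:,0].max().round(1) if len(k) else 0)
E
```

```text
fence 2819 37.12782813305432 [-50.76243315  -1.29387947] [75.43838151 69.31027506] ((12.33798599243164, 33.992225646972656), (126.17825317382812, 70.60819244384766), 0.020040389150381088)
block 5212 51.11547597576492 [-37.03469836 -16.74008332] [59.23829645 53.72869346] ((11.114337921142578, 18.44550895690918), (70.47962188720703, 96.19993591308594), 89.88480377197266)
boss 1289 81.11688846962602 [-8.9470825   6.10489942] [30.82786205 31.84995108] ((10.92300033569336, 18.97354507446289), (39.76658248901367, 25.73017120361328), 0.10443149507045746)
bar 929 94.83140297247277 [-25.729872   -46.73444408] [ 33.42198811 -25.39735862] ((4.106586456298828, -36.235313415527344), (59.71569061279297, 12.505655288696289), 9.629293441772461)
-30 block back 53.7 fence inner seen 53.4 outer 69.2
-18 block back 53.6 fence inner seen 53.5 outer 69.2
-6 block back 53.7 fence inner seen 53.4 outer 69.3
6 block back 53.6 fence inner seen 53.4 outer 69.3
18 block back 53.6 fence inner seen 53.4 outer 69.2
30 block back 53.6 fence inner seen 53.4 outer 69.2
42 block back 53.6 fence inner seen 53.3 outer 69.2
54 block back 53.2 fence inner seen 53.3 outer 69.3
0 block right 58.3 left -36.5 stop in 61.4 out 75.4
8 block right 59.2 left -36.2 stop in 61.9 out 74.9
16 block right 58.8 left -36.8 stop in 61.5 out 74.3
24 block right 58.3 left -36.7 stop in 61.2 out 75.1
32 block right 59.2 left -36.2 stop in 61.9 out 74.6
40 block right 58.6 left -36.8 stop in 61.5 out 75.1
48 block right 58.3 left -36.5 stop in 61.1 out 74.7
```

```bash
python3 -m creep '[0.5,0,0,0,-7.15,0.5,0,0,0,-7.15,0.5,0,0,0,-7.15,0.5,0,0,0,-7.15,0.5,0,0,0,-7.15,0.5,0,0,0,-7.15,0.5,0,0,0,-7.15,0.5,0,0,0,-7.15,0.5,0,0,0,-7.15,0.5,0,0,0,-7.15]'; python3 -m creep '[0.5,0,0,0,-7.15,0.5,0,0,0,-7.15,0.5,0,0,0,0,0.5,0,0,0,0]'; python3 - <<'E'
from look import *
s=sense();print(s['ee_pos'],s['eef_rot'],s['joint_pos'],s['width'])
y=np.radians(s['eef_rot'][2]);d=np.array([572.5,151.6])-s['ee_pos'][:2];print('tool x',d@[np.cos(y),np.sin(y)],'tool z',d@[-np.sin(y),np.cos(y)])
E
```

```text
time: 16.63
ee_pos: [565.1, 185.7, 194.8]
eef_rot: [-90.0, 0.2, 14.4]
ft_force: [-0.0, -0.3, -0.2]
width: 42.7
time: 16.97
ee_pos: [565.2, 185.9, 195.1]
eef_rot: [-90.0, 0.1, 28.1]
ft_force: [-0.1, -0.1, 0.1]
width: 42.8
[565.24445043 185.88419976 195.0823299 ] [-89.95025693   0.13466957  28.14017332] [  6.78083904  49.47212915 -56.30034513  95.83307608  46.19649914
  61.02830781  53.76716979] 42.762250307388086
tool x -9.771549084192278 tool z -33.65362062167918
```

```bash
python3 -m creep '[0.65,-0.005,0.01,-0.016,0,0.65,-0.0048,0.02,-0.0177,0,0.65,0,0.02,0,0,0.65,0,0.015,0,0,0.65,0,0,0,0,0.65,0,0,0,0]'; python3 - <<'E'
from look import *
cap('wrist','w11')
s=sense();print(s['ee_pos'],s['eef_rot'],s['width'])
D=load('w11');C=cloud(D);Z=C[...,2];t=s['ee_pos'];y=np.radians(s['eef_rot'][2])
m=(Z>88)&(Z<102)&(np.hypot(C[...,0]-572.5,C[...,1]-151.6)<45);P=C[m][:,:2]-t[:2]
Q=np.stack([P@[np.cos(y),np.sin(y)],P@[-np.sin(y),np.cos(y)]],1);print(m.sum(),cv2.minAreaRect(Q.astype(np.float32)),np.median(Z[m]))
E
```

```text
time: 17.47
ee_pos: [572.5, 152.7, 131.0]
eef_rot: [-89.9, 0.1, 28.3]
ft_force: [0.7, 0.1, -0.4]
width: 29.6
[573.12085385 153.37448353 132.04176559] [-8.99395612e+01 -5.03478168e-02  2.83586841e+01] 29.435624917349447
1657 ((-1.8442955017089844, -1.2154574394226074), (59.94017791748047, 11.598957061767578), 0.3097403645515442) 94.77446307701516
```

View pics/w11.png

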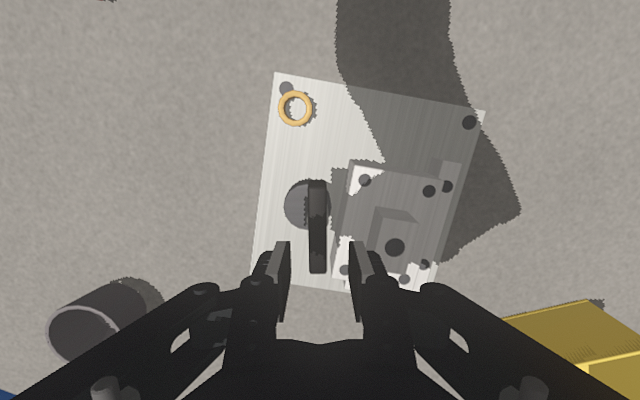

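```bash
python3 -m creep '[0.65,-0.0015,0.01,-0.001,0,0.65,0,0.015,0,0,0.65,0,0.015,0,0,0.65,0,0.01,0,0,0.65,0,0.005,0,0,0.65,0,0,0,0,0.65,0,0,0,0]'; python3 - <<'E'
from look import *
cap('wrist','w12')
s=sense();print(s['ee_pos'],s['eef_rot'],s['width'],s['ft_force'],s['moment'])
E
```

```text
time: 18.1
ee_pos: [572.2, 150.5, 76.1]
eef_rot: [-90.0, 0.0, 28.3]
ft_force: [-0.5, 1.6, 0.1]
width: 29.8
[572.56829071 150.69913536  76.67295969] [-8.99807044e+01 -3.33233694e-02  2.83328950e+01] 29.792919553569433 [-0.86663033  0.42852556 -0.16979981] [-0.00272397 -0.02483618  0.02825068]
```

View pics/w12.png

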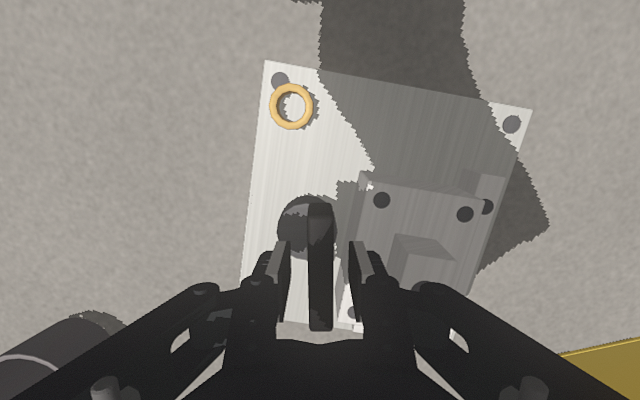

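```bash
python3 -m creep '[0.65,0,0.003,0,0,1,0,0,0,0,1,0,0,0,0,1,0,0,0,0,1,0,0,0,0,1,0,0,0,0]'; python3 - <<'E'
from look import *
s=sense();print(s['ee_pos'],s['eef_rot'],s['width'],s['ft_force'],s['moment'])
cap('top','top3')
E
```

```text
time: 18.65
ee_pos: [572.2, 151.0, 73.9]
eef_rot: [-90.0, -0.0, 28.4]
ft_force: [-1.2, 1.4, 2.4]
width: 10.8
[572.18418896 150.9512982   73.87247632] [-8.99595925e+01 -2.88459866e-02  2.83648280e+01] 10.8440936605032 [-1.22573371  1.36352357  2.43536849] [0.26050769 0.39606816 0.03705669]
```

```bash
python3 -m creep '[1,0,0,0,4,1,0,0,0,5,1,0,0,0,5,1,0,0,0,5,1,0,0,0,5,1,0,0,0,0]'; python3 - <<'E'
from look import *
s=sense();print(s['ee_pos'],s['eef_rot'],s['width'],s['ft_force'],s['moment'])
E
```

```text
time: 19.2
ee_pos: [572.1, 151.2, 73.9]
eef_rot: [-89.9, -0.0, 4.2]
ft_force: [-2.1, 3.1, 2.4]
width: 10.7
[572.13132062 151.20300466  73.87090863] [-8.99494469e+01 -1.36681470e-02  4.24266895e+00] 10.73988700285568 [-2.05939755  3.11330029  2.41472103] [ 0.43215262  0.52291102 -0.0979241 ]
```

```bash
python3 -m creep '[1,0,0,0,5,1,0,0,0,5,1,0,0,0,5,1,0,0,0,5,1,0,0,0,5,1,0,0,0,5,1,0,0,0,5,1,0,0,0,0,1,0,0,0,0]'; python3 - <<'E'
from look import *
s=sense();print(s['time'],s['ee_pos'],s['eef_rot'],s['width'],s['ft_force'],s['moment'])
E
```

```text
time: 19.95
ee_pos: [572.2, 151.6, 73.9]
eef_rot: [-89.9, 0.0, -30.4]
ft_force: [-2.0, 3.8, 3.4]
width: 11.0
19.95 [572.20512521 151.58311554  73.86530969] [-8.99144378e+01  3.86089986e-02 -3.04202991e+01] 10.991332201267314 [-2.0081148   3.81191296  3.41958836] [ 0.68145313  0.58169151 -0.13361523]
```

```bash
python3 -m creep '[1,0,0,0,5,1,0,0,0,5,1,0,0,0,5,1,0,0,0,0,1,0,0,0,0]'; cat > m.py <<'E'
from look import *
s=sense();f=s['ft_force'];m=s['moment'];print('t',s['time'],s['ee_pos'].round(1),'yaw',s['eef_rot'][2].round(2),'cam',round((18.55-s['eef_rot'][2])/57.296,3),'F',f.round(1),'M',m.round(3),'tau',s['tau'][[4,6]].round(3))
E
python3 m.py; python3 - <<'E'
from look import *
cap('wrist','w13')
E
```

```text
time: 20.37
ee_pos: [572.3, 151.7, 73.9]
eef_rot: [-89.9, 0.1, -45.4]
ft_force: [-2.8, 4.9, 4.5]
width: 11.0
t 20.3667 [572.3 151.7  73.9] yaw -45.37 cam 1.116 F [-2.8  4.9  4.5] M [ 0.916  0.571 -0.045] tau [0.992 0.034]
```

View pics/w13.png

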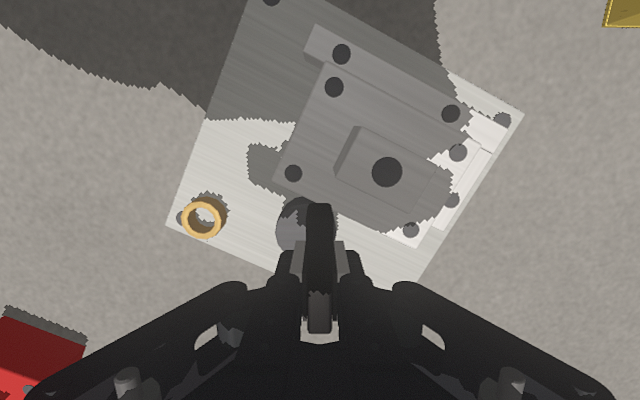

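```bash
python3 -m creep '[1,-0.0015,-0.0003,0.0005,0,1,0,0,0,0]'; python3 m.py;python3 -m creep '[1,0,0,0,2,1,0,0,0,0]'; python3 m.py;python3 -m creep '[1,0,0,0,2,1,0,0,0,0]'; python3 m.py;python3 -m creep '[1,0,0,0,2,1,0,0,0,0]'; python3 m.py
```

```text
time: 20.58
ee_pos: [572.3, 151.7, 73.9]
eef_rot: [-90.0, -0.0, -45.5]
ft_force: [-0.1, 2.1, 2.5]
width: 10.9
t 20.5833 [572.3 151.7  73.9] yaw -45.49 cam 1.118 F [-0.1  2.1  2.5] M [0.483 0.162 0.065] tau [ 0.381 -0.047]
time: 20.75
ee_pos: [572.3, 151.8, 73.9]
eef_rot: [-89.9, -0.0, -47.6]
ft_force: [0.7, 2.7, 1.3]
width: 10.7
t 20.75 [572.3 151.8  73.9] yaw -47.61 cam 1.155 F [0.7 2.7 1.3] M [ 0.585  0.082 -0.066] tau [ 0.337 -0.193]
time: 20.92
ee_pos: [572.3, 151.8, 73.9]
eef_rot: [-89.9, -0.0, -49.6]
ft_force: [0.4, 3.3, 1.4]
width: 10.8
t 20.9167 [572.3 151.8  73.9] yaw -49.6 cam 1.19 F [0.4 3.3 1.4] M [ 0.647 -0.033 -0.064] tau [ 0.279 -0.188]
time: 21.08
ee_pos: [572.3, 151.8, 73.9]
eef_rot: [-89.9, -0.0, -51.6]
ft_force: [0.7, 3.5, 1.8]
width: 10.8
t 21.0833 [572.3 151.8  73.9] yaw -51.61 cam 1.224 F [0.7 3.5 1.8] M [ 0.64  -0.098 -0.1  ] tau [ 0.218 -0.188]
```

```bash
for i in 1 2 3; do python3 -m creep '[1,0,0,0,1,1,0,0,0,0]' >/dev/null; python3 m.py; done; for i in 1 2 ; do python3 -m creep '[1,0,0,0,2,1,0,0,0,0]' >/dev/null; python3 m.py; done
```

```text
t 21.25 [572.3 151.8  73.9] yaw -52.64 cam 1.243 F [1.8 3.5 0.9] M [ 0.588 -0.268  0.026] tau [ 0.065 -0.125]
t 21.4167 [572.3 151.8  73.9] yaw -53.7 cam 1.261 F [1.4 3.7 0.8] M [ 0.667 -0.497  0.103] tau [-0.038 -0.12 ]
t 21.5833 [572.3 151.8  73.9] yaw -54.73 cam 1.279 F [4.3 2.9 0.8] M [ 0.724 -0.586  0.033] tau [-0.142 -0.117]
t 21.75 [572.3 151.8  73.9] yaw -56.74 cam 1.314 F [3.7 2.8 0.3] M [ 0.66  -0.683 -0.055] tau [-0.155 -0.17 ]
t 21.9167 [572.4 151.8  73.9] yaw -58.7 cam 1.348 F [4.4 3.5 0.2] M [ 0.685 -0.681 -0.073] tau [-0.189 -0.176]
```

```bash
python3 -m creep '[1,0,0,0.0015,0,1,0,0,0,0]' >/dev/null; python3 m.py; for i in 1 2 3 4 5; do python3 -m creep '[1,0,0,0,1,1,0,0,0,0]' >/dev/null; python3 m.py; done
```

```text
t 22.0833 [572.4 151.9  73.8] yaw -58.66 cam 1.347 F [0.2 1.5 4. ] M [ 0.378 -0.052 -0.065] tau [0.206 0.09 ]
t 22.25 [572.4 151.9  73.8] yaw -59.71 cam 1.366 F [-0.2  1.4  5.3] M [0.224 0.12  0.049] tau [ 0.169 -0.125]
t 22.4167 [572.4 151.9  73.8] yaw -60.7 cam 1.383 F [-1.3  1.6  5.5] M [ 0.193  0.103 -0.012] tau [ 0.18  -0.117]
t 22.5833 [572.4 151.9  73.8] yaw -61.7 cam 1.401 F [-0.9  1.8  5.4] M [0.234 0.097 0.014] tau [ 0.177 -0.117]
t 22.75 [572.4 151.9  73.8] yaw -62.7 cam 1.418 F [-0.1  0.9  5.7] M [0.257 0.094 0.012] tau [ 0.175 -0.117]
t 22.9167 [572.4 151.9  73.8] yaw -63.7 cam 1.436 F [-0.5  1.5  5. ] M [0.272 0.044 0.027] tau [ 0.172 -0.116]
```

```bash
for i in 1 2 3 4 5 6 7 8; do python3 -m creep '[1,0,0,0,1,1,0,0,0,0]' >/dev/null; python3 m.py | cut -d' ' -f 1-2,7-; done
```

```text
t 23.0833 yaw -64.7 cam 1.453 F [-0.2  1.   4.3] M [ 0.243  0.121 -0.026] tau [ 0.17  -0.116]
t 23.25 yaw -65.7 cam 1.47 F [-0.3  1.7  5. ] M [ 0.22   0.049 -0.04 ] tau [ 0.168 -0.116]
t 23.4167 yaw -66.7 cam 1.488 F [-0.   1.   4.7] M [0.293 0.114 0.024] tau [ 0.165 -0.116]
t 23.5833 yaw -67.7 cam 1.505 F [-0.4  1.9  5.4] M [0.241 0.074 0.005] tau [ 0.172 -0.12 ]
t 23.75 yaw -68.69 cam 1.523 F [-0.8  1.3  5.6] M [0.206 0.155 0.007] tau [ 0.168 -0.115]
t 23.9167 yaw -69.7 cam 1.54 F [-0.3  1.9  4.5] M [0.3   0.124 0.023] tau [ 0.166 -0.115]
t 24.0833 yaw -70.7 cam 1.558 F [-0.6  0.2  5.2] M [0.245 0.018 0.039] tau [ 0.163 -0.115]
t 24.25 73.8] yaw -71.7 cam 1.575 F [-0.2  0.5  4.4] M [0.251 0.116 0.051] tau [ 0.161 -0.114]
```

```bash
for i in 1 2 3 4 5; do python3 -m creep '[1,0,0,0,1,1,0,0,0,0]' >/dev/null; python3 m.py | cut -d' ' -f 1-2,7-; done
```

```text
t 24.4167 73.8] yaw -72.7 cam 1.593 F [0.1 1.1 5. ] M [ 0.284  0.05  -0.021] tau [ 0.158 -0.114]
t 24.5833 73.8] yaw -73.69 cam 1.61 F [-0.5  1.1  5. ] M [0.286 0.082 0.032] tau [ 0.161 -0.116]
t 24.75 73.8] yaw -74.69 cam 1.627 F [-0.9  1.2  5.5] M [0.273 0.062 0.032] tau [ 0.157 -0.113]
t 24.9167 yaw -75.7 cam 1.645 F [-0.5  0.7  6.3] M [ 0.251  0.068 -0.005] tau [ 0.155 -0.113]
t 25.0833 73.8] yaw -76.7 cam 1.662 F [-1.2  1.5  5.9] M [ 0.259  0.082 -0.02 ] tau [ 0.152 -0.113]
```

```bash
for i in 1 2 3; do python3 -m creep '[1,0,0,0,1,1,0,0,0,0]' >/dev/null; python3 m.py | cut -d' ' -f 1-2,7-; done
```

```text
t 25.25 73.8] yaw -77.69 cam 1.68 F [-0.2  1.3  5.2] M [ 0.229  0.091 -0.019] tau [ 0.15  -0.119]
t 25.4167 yaw -78.67 cam 1.697 F [-0.   1.1  4.3] M [0.209 0.031 0.1  ] tau [ 0.063 -0.207]
t 25.5833 yaw -79.65 cam 1.714 F [-0.3  1.   5.2] M [0.22  0.126 0.21 ] tau [-0.021 -0.294]
```

```bash
python3 -m creep '[1,0,0,0,0,1,0,0,0,0]' >/dev/null; python3 m.py; python3 -m creep '[1,0,0,0,1,1,0,0,0,0,1,0,0,0,0]' >/dev/null; python3 m.py;  python3 -m creep '[1,0,0,0,0,1,0,0,0,0]' >/dev/null; python3 m.py
```

```text
t 25.75 [572.6 151.9  73.9] yaw -79.63 cam 1.714 F [-0.2  1.4  5.5] M [0.224 0.051 0.151] tau [ 0.03  -0.167]
t 26.0 [572.6 151.9  73.8] yaw -80.58 cam 1.73 F [-0.5  0.5  5.3] M [0.192 0.1   0.347] tau [-0.158 -0.373]
t 26.1667 [572.6 151.9  73.8] yaw -80.58 cam 1.73 F [-0.2  0.1  5.2] M [0.172 0.078 0.37 ] tau [-0.156 -0.365]
```

```bash
for i in 1 2 3 4; do python3 -m creep '[1,0,0,0,0.1,1,0,0,0,0.1]' >/dev/null; python3 m.py; done
```

```text
t 26.3333 [572.6 151.9  73.8] yaw -80.76 cam 1.733 F [0.3 0.2 4.8] M [0.161 0.11  0.563] tau [-0.282 -0.495]
t 26.5 [572.6 151.9  73.9] yaw -80.95 cam 1.737 F [-0.8  0.2  5.3] M [0.119 0.18  0.507] tau [-0.271 -0.479]
t 26.6667 [572.6 151.8  73.8] yaw -81.14 cam 1.74 F [-0.4 -0.1  5.9] M [0.17  0.117 0.54 ] tau [-0.344 -0.559]
t 26.8333 [572.6 151.8  73.8] yaw -81.33 cam 1.743 F [-1.   0.   4.4] M [0.19  0.064 0.617] tau [-0.394 -0.613]
```

```bash
python3 -m creep '[1,0,0,0,0,1,0,0,0,0]' >/dev/null; python3 m.py; python3 -m creep '[0.6,0,0,0,0,0.6,0,0,0,0,0.6,0,0,0,0,0.6,0,0,0,0]'; python3 m.py; python3 - <<'E'
from look import *
cap('wrist','w14')
E
```

```text
t 27.0 [572.6 151.8  73.9] yaw -81.33 cam 1.743 F [-0.4 -0.2  5.8] M [0.163 0.097 0.592] tau [-0.37  -0.595]
time: 27.33
ee_pos: [572.5, 151.7, 73.3]
eef_rot: [-90.1, -0.1, -81.5]
ft_force: [-0.2, 0.3, -0.5]
width: 34.2
t 27.3333 [572.5 151.7  73.3] yaw -81.5 cam 1.746 F [-0.2  0.3 -0.5] M [0.051 0.017 0.052] tau [ 0.007 -0.   ]
```

View pics/w14.png

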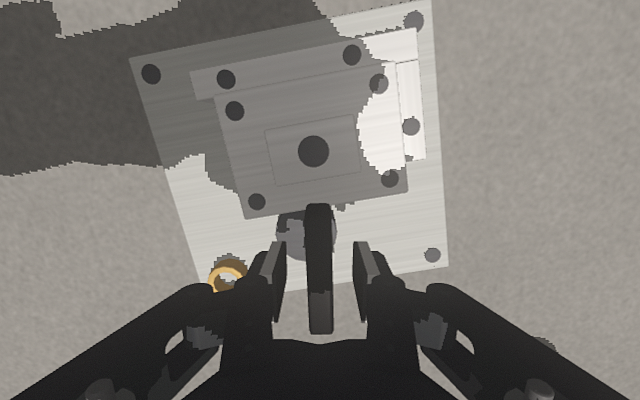

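```bash
python3 -m creep '[0.6,0,-0.004,0,0,0.6,0,-0.012,0,0,0.6,0,-0.02,0,0,0.6,0,-0.025,0,0,0.6,0,-0.03,0,0,0.6,0,-0.03,0,0,0.6,0.01,-0.02,0,0,0.6,0,-0.01,0,0,0.6,0,0,0,0,0.6,0,0,0,0]'; python3 - <<'E'
from look import *
cap('wrist','w15');cap('top','top4');cap('side','side4')
D=load('w15');C=cloud(D);a=np.radians(18.55);R=np.array([[np.cos(a),np.sin(a)],[-np.sin(a),np.cos(a)]])
F=(C[...,:2]-[557,185])@R.T;Z=C[...,2];n=(abs(F[...,0])<100)&(abs(F[...,1])<100)
for z0,z1,nm,y0,y1 in[(33,42,'fence',-20,90),(46,58,'block',-25,90),(76,87,'boss',-10,60),(89,102,'bar',-75,0)]:
    m=n&(Z>z0)&(Z<z1)&(F[...,1]>y0)&(F[...,1]<y1)
    print(nm,m.sum(),np.median(Z[m]),cv2.minAreaRect(F[m].astype(np.float32)))
f=n&(Z>33)&(Z<42)&(F[...,1]>45)
print('fence outer y',F[f][:,1].max(),'stop outer x',F[n&(Z>33)&(Z<42)][:,0].max())
print(sense()['ft_force'])
E
```

```text
time: 28.22
ee_pos: [574.2, 142.7, 224.8]
eef_rot: [-90.0, -0.0, -81.5]
ft_force: [-0.5, -0.4, -0.3]
width: 34.3
fence 2649 37.157169531719774 ((12.196643829345703, 24.942737579345703), (125.916259765625, 89.67617797851562), 0.20523132383823395)
block 5253 51.07585067157595 ((11.027095794677734, 18.590055465698242), (69.98196411132812, 96.08655548095703), 89.94314575195312)
boss 1260 81.08287835504353 ((11.006963729858398, 11.57060718536377), (40.17697525024414, 40.0289421081543), 89.93350219726562)
bar 805 94.89773375469252 ((4.1037068367004395, -36.89152908325195), (59.64421463012695, 11.975893020629883), 81.76089477539062)
fence outer y 69.8671013796402 stop outer x 75.0746717149286
[-0.39087175  0.2517396  -0.2739795 ]
```

View pics/w15.png

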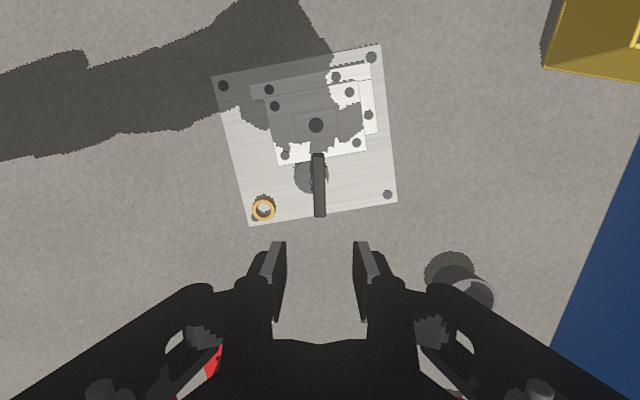

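View pics/top4.png

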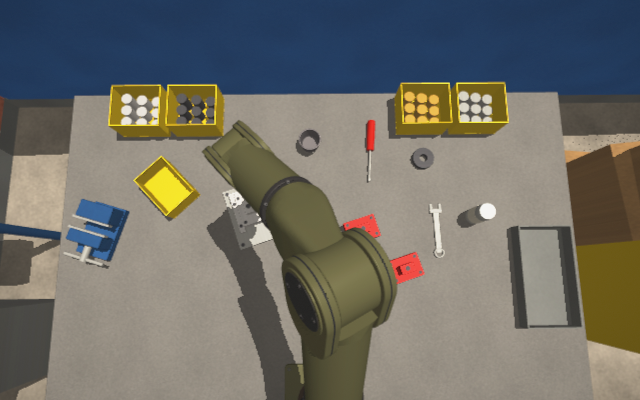

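The housing sits at (11.0, 18.6) in the plate frame against a home of (11.2, 18.4). The bystanders are unmoved, the hand is clear, and the slow-turn moment points to about 17 N. I'm handing in.

```bash
python3 -c "
from station import env,sense
print(sense()['time']);print(env.close_job())"
```

```text
28.3667
the job is handed in; nothing more can be done
None
```

The housing is loaded flat against both stops, clamped by the knob, and the job is handed in at about 28.4 s. No verdict came back.

**What I did:** I lifted the grey housing by its boss, lowered it onto the plate, and pushed it home against the fence (about 3–4 N) and the end stop (about 8 N). I then turned the knob clockwise about 110°, to a tool angle of about 1.74 rad, let go and moved clear.

**Last checks:**
- **Position:** the housing centre is within about 0.2 mm of home in both directions and square within about 0.1°. Its top is 40 mm above the plate, so it lies flat.
- **Clamping:** while slowly turning, the moment was about 0.55–0.6 N m. That is about 0.42 N m above the rubbing moment and sensor offset, or roughly 14–21 N at the given 0.02–0.03 N m per newton.
- **Surroundings:** the hand feels no force. In the last pictures every bystander looks unmoved; I did not measure this.

**Checks that disagreed:**
- The last picture puts the bar at about 1.71 rad, against 1.74 rad from the tool, probably grip twist or measuring error.
- When the arm stopped between steps, the sensor's moment and the joint torque did not agree. I relied on readings taken while moving, where they did.
- The clamping force itself could not be read directly.

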